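# Park the five-tooth probe comb in its sprung slotted station

### The job

Lift the orange five-toothed probe comb out of its draining stand and park it in the grey station, with each steel tooth in its own slot of the white strip and the bar sitting fully home on the strip, keeping hold of it until it is home and then letting go. The white strip may have been left anywhere along its guide, so feel for the slots gently: the strip is sprung, and must never be pressed or shoved hard with the teeth or the fingers (20 N at the very most). Leave the two vials, the timer and the beaker undisturbed.

Things in the scene. Friction and masses are not known exactly. Their poses are not given: they have to be found in the camera images.
- comb_grip (a point): Centre of the comb's upright orange grip tab, 12 (x) x 40 (y) x 30 (z) mm; x across its thickness, y along the teeth, z up. Below the tab is the bar, also 12 mm thick, 124 mm long (y), 18 mm high; its underside is 33 mm below this point. The tooth tips are 55 mm below this point. The comb is the same after a half turn about z.
- comb: The whole loose comb, about 0.1 kg; origin at the middle of the row of tooth tips, 55 mm under comb_grip, same axes. Five steel teeth, 4 (x) x 8 (y) mm, hang 22 mm below the bar at y = -40, -20, 0, 20, 40 mm. At the start it hangs in the stand, its bar's ends lying in the two notches.
- stand: Draining stand, fixed: dark base plate 60 (x) x 150 (y) x 10 mm, two grey posts at y = -56 and 56 mm, each with an open-topped notch 16 mm wide (x), 12 mm deep, floor 50 mm above the worktop. Origin: centre of its underside; y from post to post, z up. The comb lifts straight up out of it.
- station: Parking station, fixed: aluminium base plate 72 (x) x 192 (y) x 12 mm, grey walls up to 40 mm above the worktop; in it the white strip 36 (x) x 136 (y) x 30 mm, top 54 mm above the worktop. Just five through slots at 20 mm pitch, centred in it along y, each 8 (x) x 10.4 (y) mm: a tooth has 1.2 mm play either way along y, 2 mm along x. Origin: centre of the underside; z up.
- station_seat (a point): Point at the middle of the station, 54 mm above the worktop (the height of the unpressed strip's top), axes as the station's. It is fixed to the station, NOT to the strip: the strip's middle slot lies straight along y from it, anywhere from -13 to +13 mm; this is not reported but can be seen or felt. The strip's guide is stiff: light rubbing does not shift it.
- station_home (a point): Point 33 mm above station_seat: the height of comb_grip when fully home, the bar's underside resting on the strip. The strip floats on springs: it gives way from 4 N, 2 mm per further newton, through 10 mm to a hard stop, and springs back. Teeth off their slots push it down; when they meet the slots it jumps up round them and the load vanishes.
- vial_blue: Bystander: screw-cap vial with blue cap, 23 mm across, 56 mm tall; origin under its centre.
- vial_pink: Bystander: vial with black cap and pink contents, 23 mm across, 56 mm tall; origin under its centre.
- bench_timer: Bystander: white bench timer, 66 x 66 x 18 mm; origin under its centre.
- beaker: Bystander: small clear beaker, 53 mm across, 71 mm tall; origin under its centre.

How it is judged:
By the outcome, as a careful person would: the job done as asked, in the order asked, and still so for the second after the job is handed in, with the robot touching nothing.
It also fails if it takes over 61 s, if anything falls off the work surface, if the arm or the gripper's body presses on something with over 40 N, if the wrist force passes 120 N, or if a joint passes its speed limit or range.

### The arm

A 7-joint arm with a two-finger parallel gripper is mounted at the origin on a cart in front of the work surface, level with it; the furniture and walls round the work are solid. World frame = base frame: x ahead of the robot, y to its left, z up, the work surface at z = 0. Lengths are in m, angles in rad, forces in N, time in s.
With the tool pointing down it reaches from about 0.35 to 0.9 m from the base axis. Payload 8.1 kg.
Tool frame: the origin (TCP) lies at the very end of the fingers, on their centre line; the grasp point (between the pads) lies 19 mm behind it; z points along the fingers, y is the direction in which the jaws open and shut (so a half turn about z gives the same grasp; the last joint's range is limited). The gripper opens to 85 mm and grips with 20 to 120 N. Pads are 22 mm wide; open, the fingers measure 114 mm over their backs; the gripper's body (76 mm by 85 mm) begins 54 mm behind the grasp point. The pads swing forward as they close: fully open they stand 13 mm farther back than shut.
Start: joints at [1.162, 0.434, 0.025, 1.573, -0.012, 1.134, -0.075], TCP at [0.188, -0.596, 0.231] pointing down, gripper open.
Joint ranges: [-2.62, 2.62], [-0.44, 2.09], [-1.27, 1.32], [0.08, 2.57], [-1.32, 4.46], [0.12, 2], [-2.74, 2.74]. Speed limits (rad/s): [2.22, 2.22, 3.01, 3.01, 3.14, 3.14, 3.14].

### API

Orientations are given as a unit quaternion [x, y, z, w].
In Python, from bench import ctrl gives the robot as it stands.
- The arm moves only by the tool servo_tool, never from a script. Its argument "increments" is a list of rows, each an object of numbers: "tx", "ty", "tz": the shift along the tool's x, y, z in cm; "rx", "ry", "rz": the turn, a rotation vector about the tool's x, y, z in units of 5 degrees (1.0 is 5 degrees); "grip": the opening, from 0 (shut) to 1 (fully open). In form: [{"tx": .., "ty": .., "tz": .., "rx": .., "ry": .., "rz": .., "grip": ..}, ...]. A call has 1 to 20 rows; each row shifts and turns the commanded pose from where the row before left it, along the tool's axes as they then stand; what a row does not reach is not made up. A row lasts 1/10 s, in which the tool goes at most 50 mm and 8.59 degrees, less where a joint would pass 70% of its speed; a pose out of reach is approached as far as the arm can. A call with a gripper value outside its range is refused whole. The fingers move at their own pace and stop on an object; "force" is the grip in N (left out, the last holds). Time passes only in rows, so rows that do not move let the fingers close. It gives the time, the measured TCP pose, the force and the opening at its end, in the units of the state.
- ctrl.read_state(): the state, without advancing time (a new reading comes with each control period).
- ctrl.grab_frame(name): name is "side" or "top" or "wrist"; returns the picture (480x640x3 uint8, red, green, blue); there is no depth.
- ctrl.calibration(name): a dict with "fx", "fy", "cx", "cy" (pixels), "dist_coeffs" ([k1, k2, p1, p2, k3] as OpenCV has them; the pictures are not rectified), "extrinsics" (4x4, takes a point from camera to world coordinates); the wrist camera has in their place "T_tool_cam" (4x4, takes a point from camera to tool coordinates, whose origin is the TCP and whose axes are the flange's). Camera axes: x right, y up, looking along -z (the intrinsics and any distortion apply to the point x, -y, -z); pixel columns grow to the right and rows downward; lengths in m; the calibration is good to about 2 mm. A picture is of the moment at which its call begins: read the wrist's pose just before it. calibration takes no time and is no camera call.
- ctrl.finish_job(): hands the job in, once; it reports no verdict.
The state is a dict: "time_s": time; "joint_pos": joint angles; "qvel": joint speeds; "joint_torque": joint torques, N m; "tcp_pos": TCP position; "tcp_rot": TCP orientation; "contact_force": force on the tool from outside, world axes, zero at the start; "moment": the same for the moment, N m; "opening": opening from 0.0 (shut) to 1.0 (fully open).
Only numpy, scipy, OpenCV 4.12 (cv2) and the standard library are available. Lean on these libraries where they do the work, as an engineer would, in place of code of your own. Each camera call takes 0.05 s, during which the arm holds its last target.

## Working session

There is one attempt and no reset: what is moved stays moved. The work goes in short steps, Python scripts to look and compute and a tool call to move; the robot and the scene stay as the last step left them, time stands still between calls to the robot, and variables do not carry over. Pictures are saved under pics/ and viewed, and the job is handed in when it is done.

Besides the shell and the picture viewer there is one more tool, called after "Emit:" by a JSON object that holds its "name" and its "arguments", one argument or row to a line. servo_tool: Moves the arm, as the interface text tells. Its arguments: {"type":"object","properties":{"increments":{"type":"array","items":{"type":"object","properties":{"tx":{"type":"number"},"ty":{"type":"number"},"tz":{"type":"number"},"rx":{"type":"number"},"ry":{"type":"number"},"rz":{"type":"number"},"grip":{"type":"number"}}}},"force":{"type":"number"}},"required":["increments"]}

```bash
mkdir -p pics; ls; python3 - <<'E'
from bench import ctrl
import cv2
s=ctrl.read_state();print(s)
for n in ["side","top","wrist"]:
    c=ctrl.calibration(n);print(n,c)
    cv2.imwrite(f"pics/{n}0.png",ctrl.grab_frame(n)[:,:,::-1])
E
```

```text
pics
{'time_s': 0.0, 'joint_pos': array([ 1.16239244,  0.43522745,  0.02499145,  1.57409136, -0.01160851,
        1.13400996, -0.07509648]), 'qvel': array([-0.00127951,  0.00036324,  0.00080816,  0.00076143, -0.00135912,
       -0.00128374,  0.00226698]), 'joint_torque': array([-5.97605467e-04, -6.70476437e+01,  1.02530412e+00, -3.16212595e+01,
        1.57194788e-02,  1.23582256e-02, -4.62869143e-08]), 'tcp_pos': array([ 0.18794805, -0.59553967,  0.23052563]), 'tcp_rot': array([ 9.88339535e-01,  1.52264017e-01, -1.91977896e-04, -7.71940331e-04]), 'contact_force': array([-0.27182089, -0.75604627,  0.04960366]), 'moment': array([-0.01853013, -0.01877695, -0.00495757]), 'opening': 1.0020760522424292}
side {'fx': 444.2977536782758, 'fy': 444.2977536782758, 'cx': 320.99213359677486, 'cy': 244.46333862895023, 'dist_coeffs': array([0.01838161, 0.        , 0.        , 0.        , 0.        ]), 'extrinsics': array([[-0.83069822,  0.21655982, -0.51287651, -0.11514928],
       [-0.55647417, -0.29544998,  0.77656024,  0.85313988],
       [ 0.01664239,  0.93048974,  0.36593972,  0.49869373],
   
[... 372 characters left out ...]
262402, -0.01362347],
       [ 0.02155536,  0.10903798,  0.99380385,  1.52325083],
       [ 0.        ,  0.        ,  0.        ,  1.        ]])}
wrist {'fx': 411.49165406866496, 'fy': 411.49165406866496, 'cx': 320.6518478391718, 'cy': 233.94362223025223, 'dist_coeffs': array([-0.07090468,  0.        ,  0.        ,  0.        ,  0.        ]), 'T_tool_cam': array([[-8.52426360e-05,  9.48094893e-01,  3.17987525e-01,
         8.27338075e-02],
       [ 9.99999977e-01,  1.87837361e-05,  2.12064513e-04,
         1.58337005e-03],
       [ 1.95084288e-04,  3.17987536e-01, -9.48094873e-01,
        -1.43240193e-01],
       [ 0.00000000e+00,  0.00000000e+00,  0.00000000e+00,
         1.00000000e+00]])}
```

View pics/side0.png

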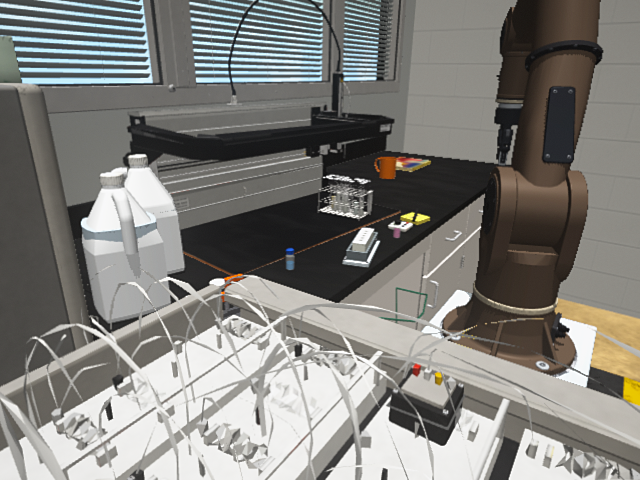

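View pics/top0.png

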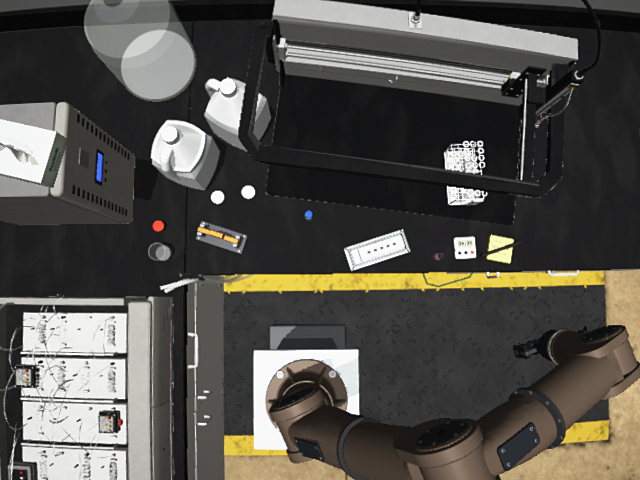

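View pics/wrist0.png

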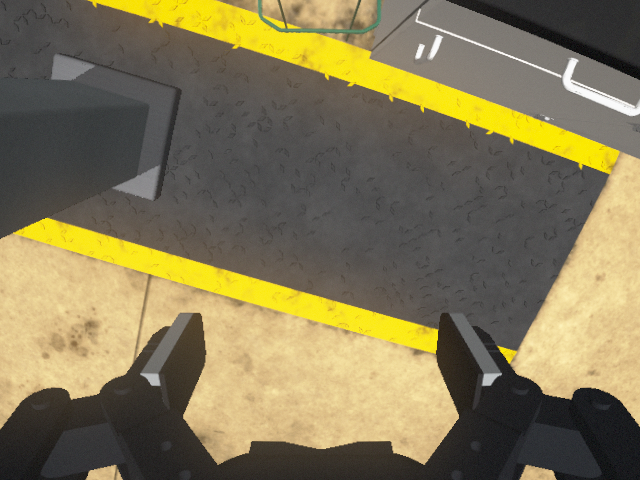

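```bash
cat > h.py <<'E'
import numpy as np,cv2
from scipy.spatial.transform import Rotation as R
from bench import ctrl
F=np.diag([1.,-1,-1,1])
def T_of(s):
    T=np.eye(4);T[:3,:3]=R.from_quat(s["tcp_rot"]).as_matrix();T[:3,3]=s["tcp_pos"];return T
def cam(n,s=None):
    c=ctrl.calibration(n)
    E=T_of(s)@c["T_tool_cam"] if n=="wrist" else c["extrinsics"]
    K=np.array([[c["fx"],0,c["cx"]],[0,c["fy"],c["cy"]],[0,0,1]])
    return K,c["dist_coeffs"],E@F   # cv cam->world
def unproj(n,px,z,s=None):
    K,d,E=cam(n,s)
    p=cv2.undistortPoints(np.array(px,float).reshape(-1,1,2),K,d).reshape(-1,2)
    v=np.c_[p,np.ones(len(p))]@E[:3,:3].T
    z=np.broadcast_to(z,len(p))
    return E[:3,3]+v*((z-E[2,3])/v[:,2])[:,None]
def proj(n,P,s=None):
    K,d,E=cam(n,s);W=np.linalg.inv(E)
    return cv2.projectPoints(np.array(P,float).reshape(-1,1,3),cv2.Rodrigues(W[:3,:3])[0],W[:3,3],K,d)[0].reshape(-1,2)
E
python3 - <<'E'
import cv2
from h import *
im=cv2.imread("pics/top0.png")
a=cv2.resize(im[205:265,185:265],None,fx=8,fy=8,interpolation=cv2.INTER_CUBIC)
b=cv2.resize(im[220:280,335:415],None,fx=8,fy=8,interpolation=cv2.INTER_CUBIC)
cv2.imwrite("pics/a.png",a);cv2.imwrite("pics/b.png",b)
print(unproj("top",[[219,236],[377,250],[308,215],[160,252],[438,257],[465,248]],[.09,.05,.05,.05,.05,.02]))
E
```

```text
[[ 0.48967303  0.24729914  0.09      ]
 [ 0.4479658  -0.21722183  0.05      ]
 [ 0.55521104 -0.01195049  0.05      ]
 [ 0.4474959   0.43224377  0.05      ]
 [ 0.4249146  -0.40167742  0.05      ]
 [ 0.45366658 -0.49575964  0.02      ]]
```

View pics/a.png

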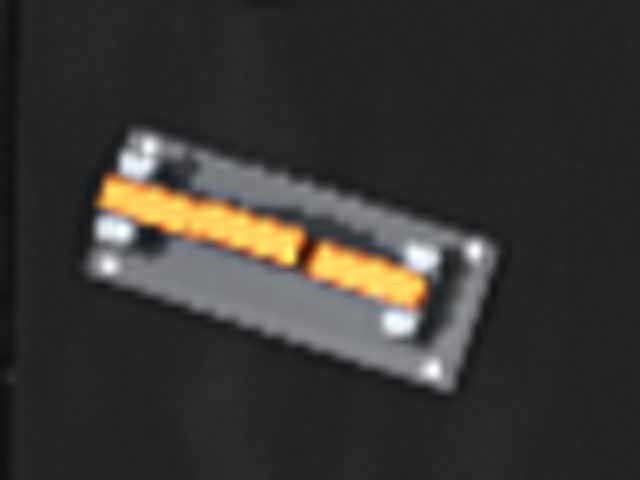

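View pics/b.png

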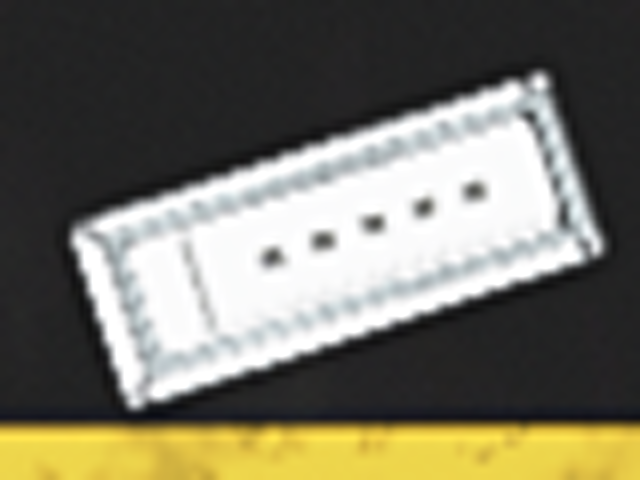

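```bash
python3 - <<'E'
from h import *
f=lambda l,o:[(o[0]+(u+.5)/8-.5,o[1]+(v+.5)/8-.5) for u,v in l]
oa=(185,205);ob=(335,220)
def show(nm,P):
    print(nm,P.round(4).tolist(),"mean",P.mean(0).round(4))
S=unproj("top",f([(133,128),(496,245),(453,390),(88,270)],oa),.01);show("stand base",S)
d=(S[1]+S[2]-S[0]-S[3])/2;print(np.linalg.norm(d),np.degrees(np.arctan2(d[1],d[0])))
B=unproj("top",f([(109,192),(420,290)],oa),.068);show("bar ends",B);d=B[1]-B[0];print(np.linalg.norm(d),np.degrees(np.arctan2(d[1],d[0])))
N=unproj("top",f([(137,163),(115,230),(422,256),(400,322)],oa),.062);show("posts",N);
B=unproj("top",f([(75,228),(540,72),(605,250),(130,408)],ob),.012);show("station",B);d=(B[1]+B[2]-B[0]-B[3])/2;print(np.linalg.norm(d),np.degrees(np.arctan2(d[1],d[0])))
B=unproj("top",f([(272,257),(322,240),(373,224),(423,208),(475,190)],ob),.054);show("slots",B);d=B[-1]-B[0];print(np.linalg.norm(d),np.degrees(np.arctan2(d[1],d[0])))
print(R.from_quat(ctrl.read_state()["tcp_rot"]).as_matrix().round(3))
E
```

```text
stand base [[0.547, 0.3177, 0.01], [0.5004, 0.177, 0.01], [0.4448, 0.1932, 0.01], [0.4921, 0.3343, 0.01]] mean [0.4961 0.2556 0.01  ]
0.14851279440151624 -108.4243992376273
bar ends [[0.5148, 0.3136, 0.068], [0.4774, 0.1977, 0.068]] mean [0.4961 0.2556 0.068 ]
0.12180934367602042 -107.88855172024762
posts [[0.5264, 0.3046, 0.062], [0.5013, 0.3125, 0.062], [0.4907, 0.1979, 0.062], [0.4662, 0.2059, 0.062]] mean [0.4961 0.2552 0.062 ]
station [[0.458, -0.121, 0.012], [0.5166, -0.302, 0.012], [0.4475, -0.3253, 0.012], [0.389, -0.1409, 0.012]] mean [ 0.4528 -0.2223  0.012 ]
0.1918623433494159 -72.21699277867877
slots [[0.4429, -0.1913, 0.054], [0.449, -0.2101, 0.054], [0.4548, -0.2294, 0.054], [0.4606, -0.2483, 0.054], [0.4672, -0.2681, 0.054]] mean [ 0.4549 -0.2295  0.054 ]
0.08058347789303544 -72.42405106947147
[[ 0.954  0.301 -0.   ]
 [ 0.301 -0.954  0.001]
 [-0.    -0.001 -1.   ]]
```

Emit:
{"name": "servo_tool", "arguments": {
  "increments": [
    {"tx":3.0,"ty":-2.2,"grip":1},
    {"tx":3.0,"ty":-2.2},
    {"tx":3.0,"ty":-2.2},
    {"tx":3.0,"ty":-2.2},
    {"tx":3.0,"ty":-2.2},
    {"tx":3.0,"ty":-2.2},
    {"tx":3.0,"ty":-2.2},
    {"tx":3.0,"ty":-2.2},
    {"tx":3.0,"ty":-2.2},
    {"tx":3.0,"ty":-2.2},
    {"tx":3.0,"ty":-2.2},
    {"tx":3.0,"ty":-2.2}
  ]
}}

```text
validation failed for argument at $.in...
```

Emit:
{"name": "servo_tool", "arguments": {
  "increments": [
    {"rz":-1.5},
    {"rz":-1.5},
    {"rz":-1.5},
    {"rz":-1.5},
    {"rz":-1.5},
    {"rz":-1.5},
    {"rz":-1.5},
    {"rz":-1.5},
    {"rz":-1.5},
    {"rz":-1.5},
    {"rz":-1.5},
    {"rz":-1.5},
    {},
    {}
  ]
}}

```text
validation failed for argument at $.in...
```

```bash
python3 - <<'E'
from h import *
s=ctrl.read_state();cv2.imwrite("pics/w1.png",ctrl.grab_frame("wrist")[:,:,::-1])
import pickle;pickle.dump(s,open("s1.pkl","wb"))
print(s["joint_pos"],T_of(s).round(4))
E
```

```text
[ 1.16237525  0.43508131  0.02497099  1.57388044 -0.0115991   1.13398419
 -0.07512937] [[ 9.536e-01  3.010e-01 -5.000e-04  1.880e-01]
 [ 3.010e-01 -9.536e-01  1.100e-03 -5.957e-01]
 [-1.000e-04 -1.200e-03 -1.000e+00  2.307e-01]
 [ 0.000e+00  0.000e+00  0.000e+00  1.000e+00]]
```

View pics/w1.png

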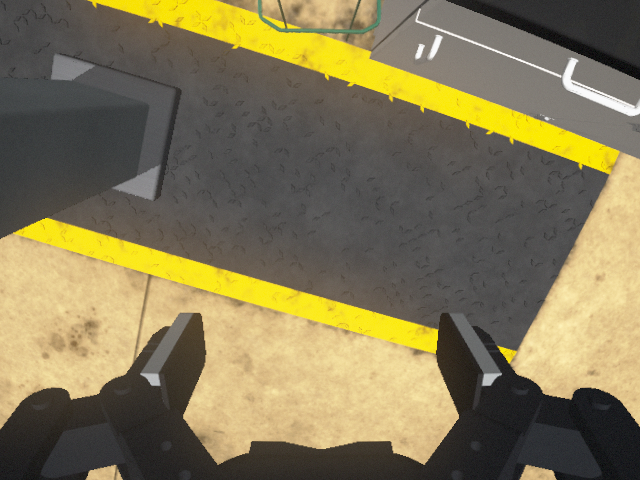

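Emit:
{"name": "servo_tool", "arguments": {
  "increments": [
    {"tx":3.0,"ty":-2.2,"tz":0,"rx":0,"ry":0,"rz":0,"grip":1}
  ]
}}

```text
time_s: 0.3
tcp_pos: [0.2061, -0.5689, 0.2307]
tcp_rot: [0.989, 0.149, -0.001, 0.001]
contact_force: [-0.0, 0.4, -0.4]
opening: 1.005
```

Emit:
{"name": "servo_tool", "arguments": {
  "increments": [
    {"tx":3,"ty":-2.2,"tz":0,"rx":0,"ry":0,"rz":0,"grip":1},
    {"tx":3,"ty":-2.2,"tz":0,"rx":0,"ry":0,"rz":0,"grip":1},
    {"tx":3,"ty":-2.2,"tz":0,"rx":0,"ry":0,"rz":0,"grip":1},
    {"tx":3,"ty":-2.2,"tz":0,"rx":0,"ry":0,"rz":0,"grip":1},
    {"tx":3,"ty":-2.2,"tz":0,"rx":0,"ry":0,"rz":0,"grip":1},
    {"tx":3,"ty":-2.2,"tz":0,"rx":0,"ry":0,"rz":0,"grip":1},
    {"tx":3,"ty":-2.2,"tz":0,"rx":0,"ry":0,"rz":0,"grip":1},
    {"tx":3,"ty":-2.2,"tz":0,"rx":0,"ry":0,"rz":0,"grip":1},
    {"tx":3,"ty":-2.2,"tz":0,"rx":0,"ry":0,"rz":0,"grip":1},
    {"tx":3,"ty":-2.2,"tz":0,"rx":0,"ry":0,"rz":0,"grip":1},
    {"tx":3,"ty":-2.2,"tz":0,"rx":0,"ry":0,"rz":0,"grip":1}
  ]
}}

```text
time_s: 1.4
tcp_pos: [0.4526, -0.2346, 0.2313]
tcp_rot: [0.988, 0.152, -0.0, 0.0]
contact_force: [0.3, -1.3, -0.4]
opening: 0.994
```

Emit:
{"name": "servo_tool", "arguments": {
  "increments": [
    {"tx":0,"ty":0,"tz":0,"rx":0,"ry":0,"rz":-1.5,"grip":1},
    {"tx":0,"ty":0,"tz":0,"rx":0,"ry":0,"rz":-1.5,"grip":1},
    {"tx":0,"ty":0,"tz":0,"rx":0,"ry":0,"rz":-1.5,"grip":1},
    {"tx":0,"ty":0,"tz":0,"rx":0,"ry":0,"rz":-1.5,"grip":1},
    {"tx":0,"ty":0,"tz":0,"rx":0,"ry":0,"rz":-1.5,"grip":1},
    {"tx":0,"ty":0,"tz":0,"rx":0,"ry":0,"rz":-1.5,"grip":1},
    {"tx":0,"ty":0,"tz":0,"rx":0,"ry":0,"rz":-1.5,"grip":1},
    {"tx":0,"ty":0,"tz":0,"rx":0,"ry":0,"rz":-1.5,"grip":1},
    {"tx":0,"ty":0,"tz":0,"rx":0,"ry":0,"rz":-1.5,"grip":1},
    {"tx":0,"ty":0,"tz":0,"rx":0,"ry":0,"rz":-1.5,"grip":1},
    {"tx":0,"ty":0,"tz":0,"rx":0,"ry":0,"rz":-1.5,"grip":1},
    {"tx":0,"ty":0,"tz":0,"rx":0,"ry":0,"rz":-1.5,"grip":1},
    {"tx":0,"ty":0,"tz":0,"rx":0,"ry":0,"rz":0,"grip":1},
    {"tx":0,"ty":0,"tz":0,"rx":0,"ry":0,"rz":0,"grip":1}
  ]
}}

```text
time_s: 2.8
tcp_pos: [0.4519, -0.236, 0.2312]
tcp_rot: [0.593, 0.805, -0.0, -0.0]
contact_force: [-0.6, -0.3, 0.1]
opening: 1.003
```

```bash
python3 - <<'E'
from h import *
s=ctrl.read_state();cv2.imwrite("pics/w2.png",ctrl.grab_frame("wrist")[:,:,::-1])
import pickle;pickle.dump(s,open("s2.pkl","wb"))
print(s["joint_pos"],T_of(s).round(4))
E
```

```text
[ 0.73990835  0.28915777 -0.45466261  1.8203861   0.14360782  1.06465792
  0.53341492] [[-2.971e-01  9.548e-01 -2.000e-04  4.519e-01]
 [ 9.548e-01  2.971e-01  1.000e-04 -2.360e-01]
 [ 2.000e-04 -1.000e-04 -1.000e+00  2.312e-01]
 [ 0.000e+00  0.000e+00  0.000e+00  1.000e+00]]
```

View pics/w2.png

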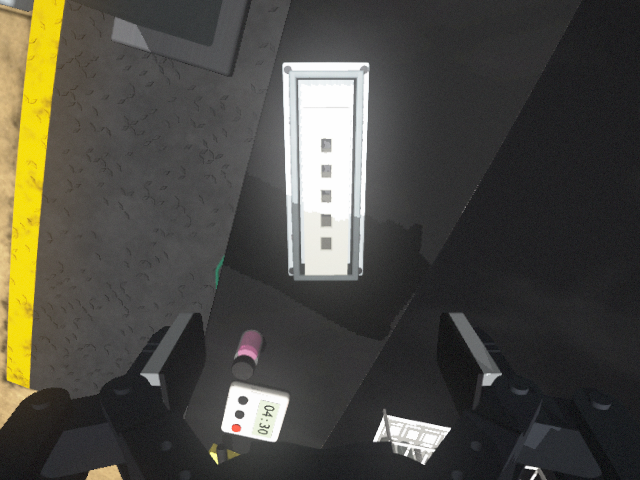

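```bash
python3 - <<'E'
from h import *
import pickle
s=pickle.load(open("s2.pkl","rb"));im=cv2.imread("pics/w2.png")
g=cv2.cvtColor(im,cv2.COLOR_BGR2GRAY)
sub=g[125:260,306:346]
m=(sub<190).astype(np.uint8)
n,l,st,c=cv2.connectedComponentsWithStats(m)
P=[]
for i in range(1,n):
    if st[i,4]>40: 
        k=np.clip((235-sub.astype(float)),0,200)*cv2.dilate((l==i).astype(np.uint8),np.ones((3,3)));
        x,y,w,h,a=st[i]; print(c[i]+[306,125],st[i]); P.append((x+(w-1)/2+306,y+(h-1)/2+125))
P=unproj("wrist",[(u,v) for u,v in P],.054,s);print(P.round(4),P.mean(0).round(4))
d=P[-1]-P[0];print(np.linalg.norm(d),np.degrees(np.arctan2(d[1],d[0])))
# station corners
C=unproj("wrist",[(283.5,63),(369,63),(362.5,276),(290,276)],.012,s);print(C.round(4),C.mean(0).round(4))
cv2.imwrite("pics/w2c.png",cv2.resize(im[50:290,270:380],None,fx=2.5,fy=2.5,interpolation=cv2.INTER_CUBIC))
E
```

```text
[325.6031746  144.83333333] [ 15  14  10  13 126]
[326.  170.5] [ 16  40   9  12 108]
[325.85714286 195.66666667] [ 15  65  10  12 105]
[325.34482759 219.89655172] [ 15  89  10  13 116]
[325.62903226 242.80645161] [ 15 112  10  13 124]
[[ 0.4429 -0.1917  0.054 ]
 [ 0.4492 -0.2104  0.054 ]
 [ 0.4549 -0.2297  0.054 ]
 [ 0.461  -0.2491  0.054 ]
 [ 0.467  -0.268   0.054 ]] [ 0.455  -0.2298  0.054 ]
0.07998025722613167 -72.51434805043772
[[ 0.3915 -0.1422  0.012 ]
 [ 0.4589 -0.1212  0.012 ]
 [ 0.5162 -0.3039  0.012 ]
 [ 0.4495 -0.3247  0.012 ]] [ 0.454 -0.223  0.012]
```

View pics/w2c.png

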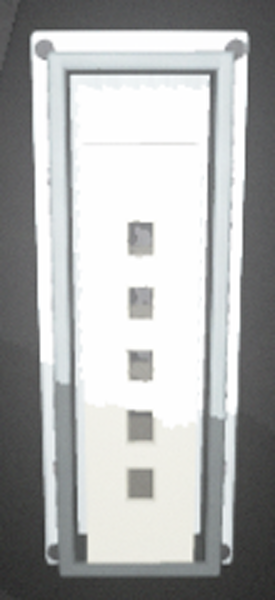

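Emit:
{"name": "servo_tool", "arguments": {
  "increments": [
    {"tx":3.8,"ty":1.57,"tz":0,"rx":0,"ry":0,"rz":0,"grip":1},
    {"tx":3.8,"ty":1.57,"tz":0,"rx":0,"ry":0,"rz":0,"grip":1},
    {"tx":3.8,"ty":1.57,"tz":0,"rx":0,"ry":0,"rz":0,"grip":1},
    {"tx":3.8,"ty":1.57,"tz":0,"rx":0,"ry":0,"rz":0,"grip":1},
    {"tx":3.8,"ty":1.57,"tz":0,"rx":0,"ry":0,"rz":0,"grip":1},
    {"tx":3.8,"ty":1.57,"tz":0,"rx":0,"ry":0,"rz":0,"grip":1},
    {"tx":3.8,"ty":1.57,"tz":0,"rx":0,"ry":0,"rz":0,"grip":1},
    {"tx":3.8,"ty":1.57,"tz":0,"rx":0,"ry":0,"rz":0,"grip":1},
    {"tx":3.8,"ty":1.57,"tz":0,"rx":0,"ry":0,"rz":0,"grip":1},
    {"tx":3.8,"ty":1.57,"tz":0,"rx":0,"ry":0,"rz":0,"grip":1},
    {"tx":3.8,"ty":1.57,"tz":0,"rx":0,"ry":0,"rz":0,"grip":1},
    {"tx":3.8,"ty":1.57,"tz":0,"rx":0,"ry":0,"rz":0,"grip":1},
    {"tx":0,"ty":0,"tz":0,"rx":0,"ry":0,"rz":1.42,"grip":1},
    {"tx":0,"ty":0,"tz":0,"rx":0,"ry":0,"rz":1.42,"grip":1},
    {"tx":0,"ty":0,"tz":0,"rx":0,"ry":0,"rz":1.42,"grip":1},
    {"tx":0,"ty":0,"tz":0,"rx":0,"ry":0,"rz":1.42,"grip":1},
    {"tx":0,"ty":0,"tz":0,"rx":0,"ry":0,"rz":1.42,"grip":1},
    {"tx":0,"ty":0,"tz":0,"rx":0,"ry":0,"rz":0,"grip":1},
    {"tx":0,"ty":0,"tz":0,"rx":0,"ry":0,"rz":0,"grip":1}
  ]
}}

```text
time_s: 4.75
tcp_pos: [0.4943, 0.2557, 0.2313]
tcp_rot: [0.808, 0.589, -0.0, 0.0]
contact_force: [0.3, -0.1, -0.8]
opening: 1.0
```

```bash
python3 - <<'E'
from h import *
s=ctrl.read_state();cv2.imwrite("pics/w3.png",ctrl.grab_frame("wrist")[:,:,::-1])
import pickle;pickle.dump(s,open("s3.pkl","wb"))
print(s["joint_pos"],T_of(s).round(4))
E
```

```text
[-0.19175072  0.37620398 -0.51355222  1.70965921  0.20332374  1.10903926
 -1.07799437] [[ 3.065e-01  9.519e-01  1.000e-04  4.943e-01]
 [ 9.519e-01 -3.065e-01 -3.000e-04  2.557e-01]
 [-3.000e-04  2.000e-04 -1.000e+00  2.313e-01]
 [ 0.000e+00  0.000e+00  0.000e+00  1.000e+00]]
```

View pics/w3.png

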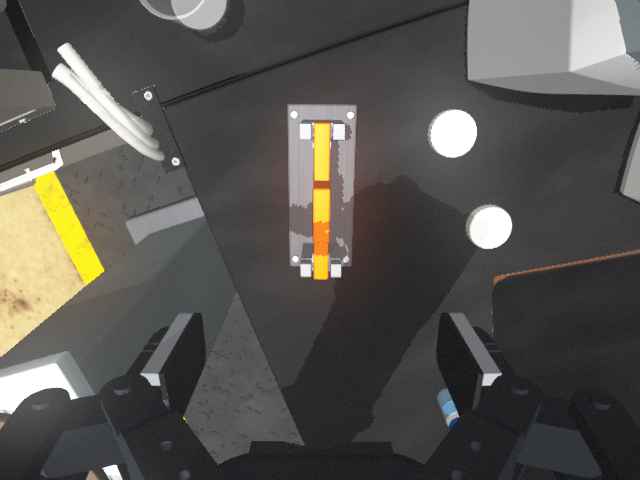

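```bash
python3 - <<'E'
from h import *
import pickle
s=pickle.load(open("s3.pkl","rb"));im=cv2.imread("pics/w3.png")
big=cv2.resize(im[100:290,270:370],None,fx=3,fy=3,interpolation=cv2.INTER_CUBIC)
o=np.array([.4961,.2556,0]);a=np.radians(71.8);ey=np.array([np.cos(a),np.sin(a),0]);ex=np.array([ey[1],-ey[0],0])
def box(cx,hx,hy,z,col):
    P=[o+ex*i*hx+ey*j*hy+[0,0,z] for i,j in((1,1),(1,-1),(-1,-1),(-1,1))]
    p=proj("wrist",P,s);print(p.round(1).tolist())
    cv2.polylines(big,[np.round(((p-[270,100]+.5)*3-.5)*8).astype(int)],True,col,1,shift=3)
box(0,.006,.062,.068,(0,255,0));box(0,.006,.02,.098,(255,0,0));box(0,.03,.075,.01,(255,255,0))
cv2.imwrite("pics/w3c.png",big)
E
```

```text
[[329.5, 123.8], [327.6, 280.2], [312.9, 280.1], [313.0, 123.7]]
[[329.7, 189.5], [329.0, 244.4], [312.2, 244.3], [312.1, 189.4]]
[[356.5, 104.2], [351.4, 267.0], [289.0, 266.7], [286.0, 103.7]]
```

View pics/w3c.png

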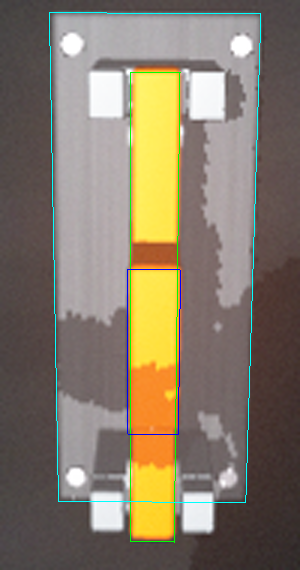

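Emit:
{"name": "servo_tool", "arguments": {
  "increments": [
    {"tx":0.03,"ty":0.17,"tz":2.5,"rx":0,"ry":0,"rz":0.07,"grip":0.6},
    {"tx":0,"ty":0,"tz":3,"rx":0,"ry":0,"rz":0,"grip":0.6},
    {"tx":0,"ty":0,"tz":3,"rx":0,"ry":0,"rz":0,"grip":0.6},
    {"tx":0,"ty":0,"tz":3,"rx":0,"ry":0,"rz":0,"grip":0.6},
    {"tx":0,"ty":0,"tz":2,"rx":0,"ry":0,"rz":0,"grip":0.6},
    {"tx":0,"ty":0,"tz":1.2,"rx":0,"ry":0,"rz":0,"grip":0.6},
    {"tx":0,"ty":0,"tz":1,"rx":0,"ry":0,"rz":0,"grip":0.6},
    {"tx":0,"ty":0,"tz":0.7,"rx":0,"ry":0,"rz":0,"grip":0.6},
    {"tx":0,"ty":0,"tz":0.33,"rx":0,"ry":0,"rz":0,"grip":0.6},
    {"tx":0,"ty":0,"tz":0,"rx":0,"ry":0,"rz":0,"grip":0.6},
    {"tx":0,"ty":0,"tz":0,"rx":0,"ry":0,"rz":0,"grip":0.6}
  ]
}}

```text
time_s: 5.9
tcp_pos: [0.4965, 0.2557, 0.0646]
tcp_rot: [0.811, 0.585, 0.001, 0.0]
contact_force: [-0.7, 0.1, 0.2]
opening: 0.601
```

```bash
python3 - <<'E'
from h import *
s=ctrl.read_state();cv2.imwrite("pics/w4.png",ctrl.grab_frame("wrist")[:,:,::-1])
print(s["contact_force"],T_of(s).round(4))
E
```

```text
[-0.65184562  0.11551346  0.16881107] [[ 3.145e-01  9.493e-01  9.000e-04  4.965e-01]
 [ 9.493e-01 -3.145e-01  5.000e-04  2.557e-01]
 [ 7.000e-04  7.000e-04 -1.000e+00  6.460e-02]
 [ 0.000e+00  0.000e+00  0.000e+00  1.000e+00]]
```

View pics/w4.png

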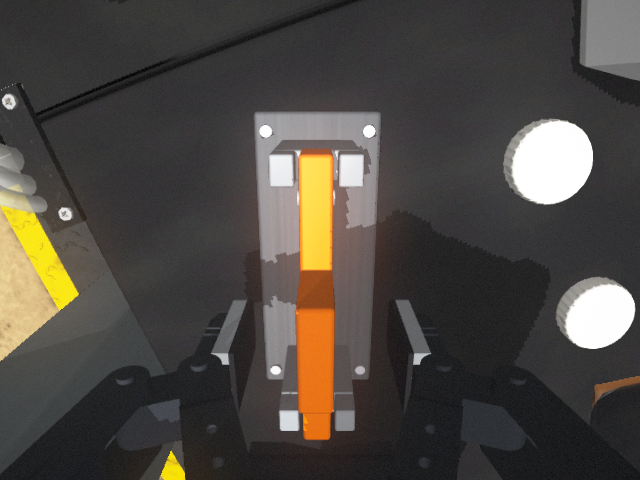

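Emit:
{"name": "servo_tool", "arguments": {
  "increments": [
    {"tx":0,"ty":-0.05,"tz":0,"rx":0,"ry":0,"rz":0,"grip":0.3},
    {"tx":0,"ty":0,"tz":0,"rx":0,"ry":0,"rz":0,"grip":0.2},
    {"tx":0,"ty":0,"tz":0,"rx":0,"ry":0,"rz":0,"grip":0},
    {"tx":0,"ty":0,"tz":0,"rx":0,"ry":0,"rz":0,"grip":0},
    {"tx":0,"ty":0,"tz":0,"rx":0,"ry":0,"rz":0,"grip":0},
    {"tx":0,"ty":0,"tz":0,"rx":0,"ry":0,"rz":0,"grip":0},
    {"tx":0,"ty":0,"tz":0,"rx":0,"ry":0,"rz":0,"grip":0},
    {"tx":0,"ty":0,"tz":0,"rx":0,"ry":0,"rz":0,"grip":0}
  ],
  "force": 50
}}

```text
time_s: 6.75
tcp_pos: [0.4957, 0.2556, 0.0642]
tcp_rot: [0.811, 0.585, 0.0, 0.0]
contact_force: [-0.5, -1.3, 4.7]
opening: 0.13
```

```bash
python3 - <<'E'
from h import *
s=ctrl.read_state();cv2.imwrite("pics/w5.png",ctrl.grab_frame("wrist")[:,:,::-1])
import pickle;pickle.dump(s,open("s5.pkl","wb"))
print(s["contact_force"],T_of(s).round(4))
E
```

```text
[-0.46716718 -1.32904918  4.69544091] [[ 3.145e-01  9.492e-01  2.000e-04  4.957e-01]
 [ 9.492e-01 -3.145e-01  0.000e+00  2.556e-01]
 [ 1.000e-04  2.000e-04 -1.000e+00  6.420e-02]
 [ 0.000e+00  0.000e+00  0.000e+00  1.000e+00]]
```

View pics/w5.png

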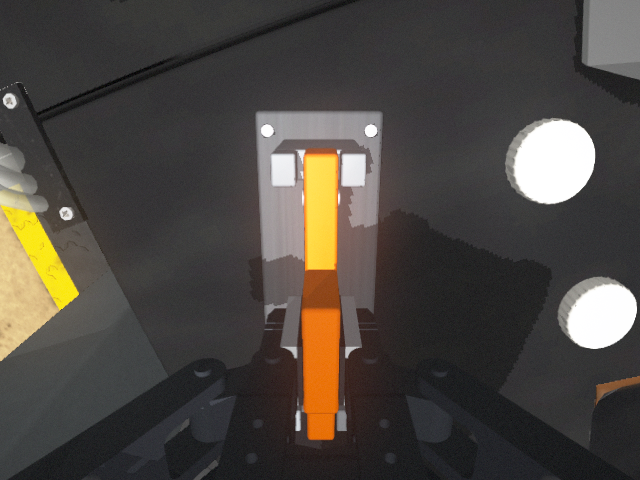

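Emit:
{"name": "servo_tool", "arguments": {
  "increments": [
    {"tx":0,"ty":0,"tz":-0.5,"rx":0,"ry":0,"rz":0,"grip":0},
    {"tx":0,"ty":0,"tz":-1,"rx":0,"ry":0,"rz":0,"grip":0},
    {"tx":0,"ty":0,"tz":-1.5,"rx":0,"ry":0,"rz":0,"grip":0},
    {"tx":0,"ty":0,"tz":-1.5,"rx":0,"ry":0,"rz":0,"grip":0},
    {"tx":0,"ty":0,"tz":-2,"rx":0,"ry":0,"rz":0,"grip":0},
    {"tx":0,"ty":0,"tz":-2,"rx":0,"ry":0,"rz":0,"grip":0},
    {"tx":0,"ty":0,"tz":-2,"rx":0,"ry":0,"rz":0,"grip":0},
    {"tx":0,"ty":0,"tz":-1,"rx":0,"ry":0,"rz":0,"grip":0},
    {"tx":0,"ty":0,"tz":0,"rx":0,"ry":0,"rz":0,"grip":0},
    {"tx":0,"ty":0,"tz":0,"rx":0,"ry":0,"rz":0,"grip":0}
  ]
}}

```text
time_s: 7.8
tcp_pos: [0.4954, 0.2553, 0.1785]
tcp_rot: [0.811, 0.585, -0.0, 0.0]
contact_force: [-0.3, 0.3, -0.8]
opening: 0.132
```

```bash
python3 - <<'E'
from h import *
import pickle
s=ctrl.read_state();im=np.ascontiguousarray(ctrl.grab_frame("wrist")[:,:,::-1]);cv2.imwrite("pics/w6.png",im)
pickle.dump(s,open("s6.pkl","wb"))
print(s["contact_force"],s["opening"],T_of(s).round(4))
T=T_of(s)
for dz in (0.,):
  for hx,hy,z,col in ((.006,.062,-.004,(0,255,0)),(.006,.02,-.034,(255,0,0))):
    P=np.array([[j*hy,i*hx,z+dz,1] for i,j in((1,1),(1,-1),(-1,-1),(-1,1))])@T.T
    p=proj("wrist",P[:,:3],s);print(p.round(1).tolist())
    cv2.polylines(im,[np.round(p*8).astype(int)],True,col,1,shift=3)
cv2.imwrite("pics/w6m.png",im)
E
```

```text
[-0.29582426  0.2522963  -0.80007898] 0.1323404705218187 [[ 3.146e-01  9.492e-01 -3.000e-04  4.954e-01]
 [ 9.492e-01 -3.146e-01 -4.000e-04  2.553e-01]
 [-5.000e-04 -2.000e-04 -1.000e+00  1.785e-01]
 [ 0.000e+00  0.000e+00  0.000e+00  1.000e+00]]
[[333.6, 156.2], [330.6, 441.8], [303.3, 441.8], [298.0, 156.2]]
[[335.2, 311.3], [333.7, 416.6], [297.9, 416.5], [295.2, 311.3]]
```

View pics/w6m.png

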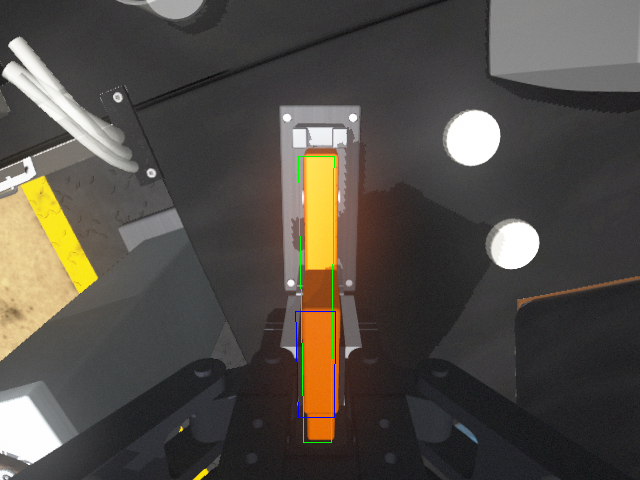

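View pics/w6.png

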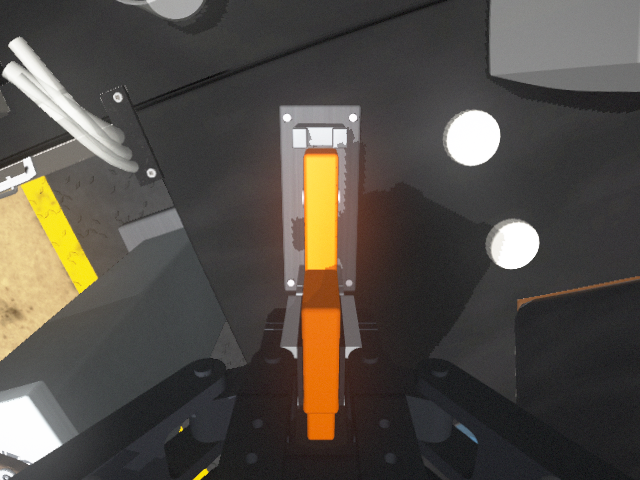

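```bash
python3 - <<'E'
import cv2
im=cv2.imread("pics/w6.png")
a=cv2.resize(im[140:170,290:350],None,fx=10,fy=10,interpolation=cv2.INTER_CUBIC)
b=cv2.resize(im[400:450,290:350],None,fx=10,fy=10,interpolation=cv2.INTER_CUBIC)
c=cv2.resize(im[260:320,290:350],None,fx=8,fy=8,interpolation=cv2.INTER_CUBIC)
import numpy as np
A=np.zeros((800,600,3),np.uint8);A[:300]=a;A[300:]=b;cv2.imwrite("pics/c1.png",cv2.resize(A,(450,600)));cv2.imwrite("pics/c2.png",c)
for v in list(range(146,162))+list(range(262,275))+list(range(298,316))+list(range(406,446)): print(v,im[v,315:328].mean(0).round().astype(int),end=' ')
E
```

```text
146 [153 152 161] 147 [145 148 165] 148 [ 87 110 159] 149 [ 52  85 156] 150 [ 53  85 158] 151 [ 51  85 159] 152 [ 52  86 161] 153 [ 50  99 195] 154 [ 47 137 249] 155 [ 50 170 255] 156 [ 62 190 255] 157 [ 74 209 255] 158 [ 83 221 255] 159 [ 84 223 255] 160 [ 84 223 255] 161 [ 83 222 255] 262 [ 56 209 255] 263 [ 53 208 255] 264 [ 53 208 255] 265 [ 53 207 255] 266 [ 53 207 255] 267 [ 51 199 254] 268 [ 47 190 252] 269 [ 37 139 232] 270 [ 25  74 152] 271 [ 27  74 152] 272 [ 24  74 151] 273 [ 25  73 151] 274 [ 25  73 151] 298 [ 24  68 140] 299 [ 22  68 140] 300 [ 22  68 140] 301 [ 23  67 140] 302 [ 22  67 139] 303 [ 22  68 140] 304 [ 24  69 140] 305 [ 24  68 140] 306 [ 20  66 137] 307 [ 22  73 152] 308 [ 21  85 177] 309 [ 18  96 204] 310 [ 22 105 220] 311 [ 21 110 226] 312 [ 23 114 231] 313 [ 20 117 236] 314 [ 20 119 237] 315 [ 18 119 237] 406 [  4 112 232] 407 [  4 112 232] 408 [  4 112 232] 409 [  6 112 232] 410 [  3 112 232] 411 [  4 112 232] 412 [  6 104 224] 413 [  8  99 211] 414 [  7 113 232] 415 [  5 113 233] 416 [  5 112 232] 417 [  5 112 232] 418 [  7 112 232] 419 [  8 113 233] 420 [  7 112 232] 421 [  3 112 232] 422 [  5 112 232] 423 [  5 111 232] 424 [  4 110 232] 425 [ 10 111 232] 426 [ 10 111 232] 427 [  4 110 231] 428 [  5 111 232] 429 [  7 111 231] 430 [  7 111 231] 431 [  7 111 231] 432 [  4 111 231] 433 [  3 110 230] 434 [  6 111 231] 435 [  4 110 230] 436 [  4 110 230] 437 [  5 110 230] 438 [  5 107 226] 439 [ 15  85 181] 440 [30 42 66] 441 [33 37 49] 442 [32 36 47] 443 [32 35 47] 444 [32 35 47] 445 [32 35 46]
```

View pics/c1.png

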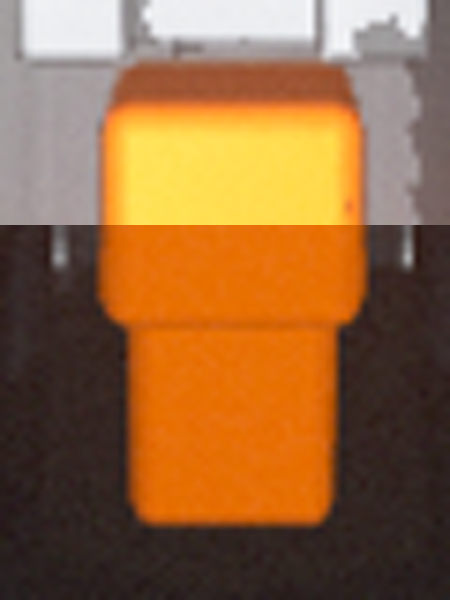

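View pics/c2.png

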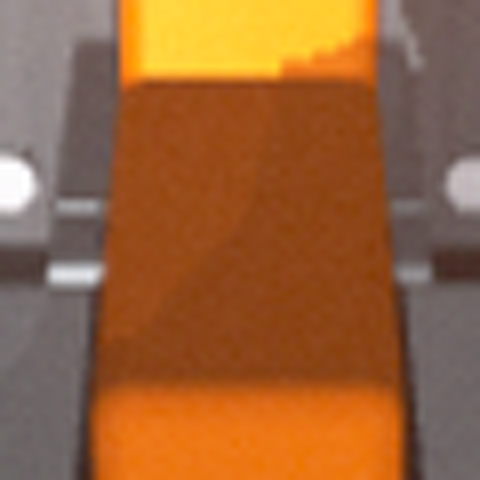

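```bash
python3 - <<'E'
from h import *
import pickle
from scipy.optimize import least_squares
s=pickle.load(open("s6.pkl","rb"));T=T_of(s)
Q=np.array([[.062,.014],[.062,-.004],[.02,-.004],[-.02,-.034],[-.062,-.004]]);r=np.array([147.6,154.3,269.2,413,439.6])
def f(p,full=False):
    dx,dz,pit=p; a=Q.copy();a=np.c_[Q[:,0]+pit*Q[:,1]+dx,np.full(5,.0015),Q[:,1]-pit*Q[:,0]+dz,np.ones(5)]
    return proj("wrist",(a@T.T)[:,:3],s)[:,1]-r
o=least_squares(lambda p:f([p[0],p[1],0]),[0,0]);print(o.x,o.fun)
o=least_squares(f,[0,0,0]);print(o.x,o.fun)
E
```

```text
[0.00052769 0.00090334] [ 0.32525641 -0.07123952 -0.47452898  0.41546826 -0.25702122]
[ 0.00051304  0.00093288 -0.00143454] [ 0.38047165 -0.09139553 -0.51497223  0.33396412 -0.13800337]
```

Emit:
{"name": "servo_tool", "arguments": {
  "increments": [
    {"tx":-1.65,"ty":0.41,"tz":0,"rx":0,"ry":0,"rz":0,"grip":0},
    {"tx":-3.6,"ty":0.86,"tz":0,"rx":0,"ry":0,"rz":0,"grip":0},
    {"tx":-3.6,"ty":0.86,"tz":0,"rx":0,"ry":0,"rz":0,"grip":0},
    {"tx":-3.6,"ty":0.86,"tz":0,"rx":0,"ry":0,"rz":0,"grip":0},
    {"tx":-3.6,"ty":0.86,"tz":0,"rx":0,"ry":0,"rz":0,"grip":0},
    {"tx":-3.6,"ty":0.86,"tz":0,"rx":0,"ry":0,"rz":0,"grip":0},
    {"tx":-3.6,"ty":0.86,"tz":0,"rx":0,"ry":0,"rz":0,"grip":0},
    {"tx":-3.6,"ty":0.86,"tz":0,"rx":0,"ry":0,"rz":0,"grip":0},
    {"tx":-3.6,"ty":0.86,"tz":0,"rx":0,"ry":0,"rz":0,"grip":0},
    {"tx":-3.6,"ty":0.86,"tz":0,"rx":0,"ry":0,"rz":0,"grip":0},
    {"tx":-3.6,"ty":0.86,"tz":0,"rx":0,"ry":0,"rz":0,"grip":0},
    {"tx":-3.6,"ty":0.86,"tz":0,"rx":0,"ry":0,"rz":0,"grip":0},
    {"tx":-3.6,"ty":0.86,"tz":0,"rx":0,"ry":0,"rz":-0.5,"grip":0},
    {"tx":-2.6,"ty":0.6,"tz":0,"rx":0,"ry":0,"rz":0,"grip":0},
    {"tx":0,"ty":0,"tz":0,"rx":0,"ry":0,"rz":-1.4,"grip":0},
    {"tx":0,"ty":0,"tz":0,"rx":0,"ry":0,"rz":-1.4,"grip":0},
    {"tx":0,"ty":0,"tz":0,"rx":0,"ry":0,"rz":-1.4,"grip":0},
    {"tx":0,"ty":0,"tz":0,"rx":0,"ry":0,"rz":-1.4,"grip":0},
    {"tx":0,"ty":0,"tz":0,"rx":0,"ry":0,"rz":-1.07,"grip":0},
    {"tx":0,"ty":0,"tz":0,"rx":0,"ry":0,"rz":0,"grip":0}
  ]
}}

```text
time_s: 9.85
tcp_pos: [0.4538, -0.2312, 0.1782]
tcp_rot: [0.591, 0.807, -0.0, -0.001]
contact_force: [-0.2, -0.3, -2.1]
opening: 0.135
```

```bash
python3 - <<'E'
from h import *
import pickle
s=ctrl.read_state();im=np.ascontiguousarray(ctrl.grab_frame("wrist")[:,:,::-1]);cv2.imwrite("pics/w7.png",im)
pickle.dump(s,open("s7.pkl","wb"))
T=T_of(s)
print(s["time_s"],s["contact_force"],s["opening"],T.round(4),np.degrees(np.arctan2(T[1,0],T[0,0])))
d=T[:3,:3].T@(np.array([.4536,-.2308,T[2,3]])-T[:3,3]);print("cm",d*100)
E
```

```text
9.85 [-0.18777613 -0.34743585 -2.07320829] 0.1352996252443718 [[-3.015e-01  9.535e-01 -1.700e-03  4.538e-01]
 [ 9.535e-01  3.015e-01  5.000e-04 -2.312e-01]
 [ 1.000e-03 -1.400e-03 -1.000e+00  1.782e-01]
 [ 0.000e+00  0.000e+00  0.000e+00  1.000e+00]] 107.54883004895058
cm [ 3.95943450e-02 -4.61556165e-03  4.73109079e-05]
```

View pics/w7.png

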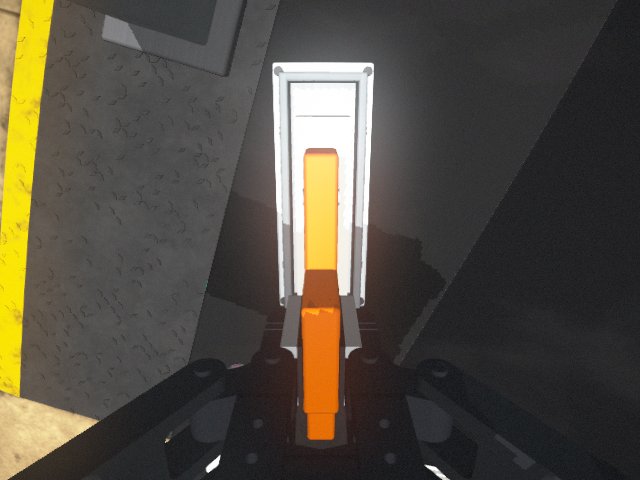

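Emit:
{"name": "servo_tool", "arguments": {
  "increments": [
    {"tx":0.04,"ty":0.05,"tz":1,"rx":0,"ry":0,"rz":0,"grip":0},
    {"tx":0,"ty":0,"tz":2,"rx":0,"ry":0,"rz":0,"grip":0},
    {"tx":0,"ty":0,"tz":2,"rx":0,"ry":0,"rz":0,"grip":0},
    {"tx":0,"ty":0,"tz":2,"rx":0,"ry":0,"rz":0,"grip":0},
    {"tx":0,"ty":0,"tz":0.8,"rx":0,"ry":0,"rz":0,"grip":0},
    {"tx":0,"ty":0,"tz":0.4,"rx":0,"ry":0,"rz":0,"grip":0},
    {"tx":0,"ty":0,"tz":0,"rx":0,"ry":0,"rz":0,"grip":0},
    {"tx":0,"ty":0,"tz":0,"rx":0,"ry":0,"rz":0,"grip":0},
    {"tx":0,"ty":0,"tz":0,"rx":0,"ry":0,"rz":0,"grip":0}
  ]
}}

```text
time_s: 10.8
tcp_pos: [0.4559, -0.2303, 0.0978]
tcp_rot: [0.591, 0.806, 0.0, 0.001]
contact_force: [0.7, 0.5, -0.1]
opening: 0.133
```

```bash
python3 - <<'E'
from h import *
import pickle
s=ctrl.read_state()
T=T_of(s)
print(s["time_s"],s["contact_force"],s["moment"],T.round(4),np.degrees(np.arctan2(T[1,0],T[0,0])))
cv2.imwrite("pics/w8.png",ctrl.grab_frame("wrist")[:,:,::-1])
im=ctrl.grab_frame("side")[:,:,::-1]
cv2.imwrite("pics/s8.png",cv2.resize(im[200:290,310:430],None,fx=6,fy=6,interpolation=cv2.INTER_CUBIC))
E
```

```text
10.8 [ 0.65102466  0.53545273 -0.11379562] [-0.02268415  0.06365516 -0.03422433] [[-3.007e-01  9.537e-01  1.200e-03  4.559e-01]
 [ 9.537e-01  3.007e-01 -7.000e-04 -2.303e-01]
 [-1.000e-03  1.000e-03 -1.000e+00  9.780e-02]
 [ 0.000e+00  0.000e+00  0.000e+00  1.000e+00]] 107.50057212013589
```

View pics/w8.png

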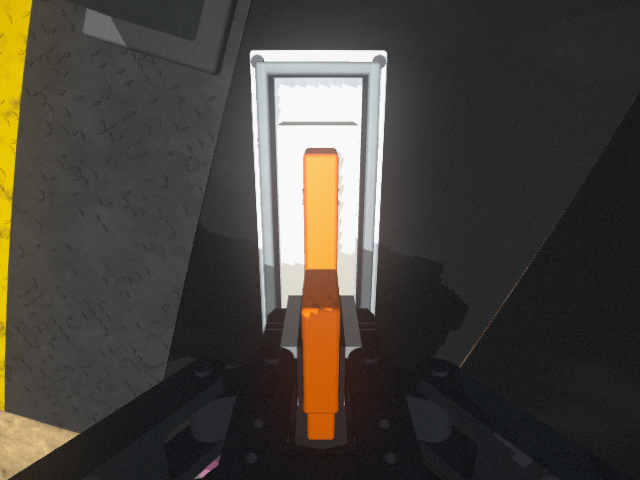

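View pics/s8.png

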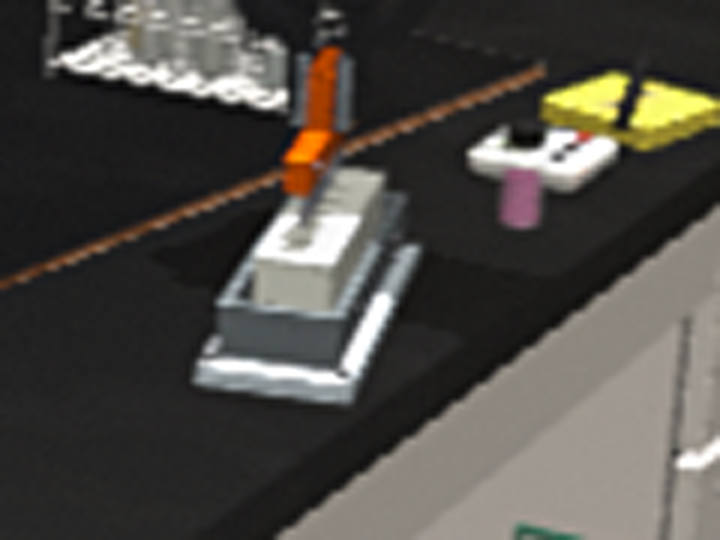

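```bash
python3 - <<'E'
from h import *
for i in range(4):
    s=ctrl.read_state();T=T_of(s)
    d=T[:3,:3].T@(np.array([.4540,-.2309,T[2,3]])-T[:3,3])
    print(s["time_s"],T[:3,3].round(4),T[:2,2].round(4),s["contact_force"].round(2),(d*1000).round(2))
    if i<3: im=ctrl.grab_frame("wrist")
im=im[:,:,::-1]
cv2.imwrite("pics/w9.png",cv2.resize(im[40:300,240:400],None,fx=2.3,fy=2.3,interpolation=cv2.INTER_CUBIC))
g=im[:,:,1].astype(int)
for v in (80,100,118,135): print(v,g[v,248:392].tolist())
E
```

```text
10.9 [ 0.4558 -0.2303  0.0976] [ 0.0011 -0.0006] [ 0.02  0.38 -0.42] [-0.06 -1.93 -0.  ]
10.95 [ 0.4557 -0.2302  0.0975] [ 0.0008 -0.0005] [ 0.33  0.78 -0.69] [-0.15 -1.86 -0.  ]
11.0 [ 0.4557 -0.2302  0.0974] [ 0.0006 -0.0004] [-0.78 -0.06 -1.25] [-0.16 -1.79 -0.  ]
11.05 [ 0.4556 -0.2301  0.0973] [ 0.0005 -0.0003] [-0.41 -0.72  0.04] [-0.24 -1.74 -0.  ]
80 [69, 71, 68, 203, 247, 247, 248, 246, 166, 164, 187, 198, 199, 200, 200, 205, 207, 206, 185, 162, 129, 84, 87, 91, 91, 90, 132, 203, 224, 224, 227, 227, 226, 225, 225, 226, 224, 226, 224, 223, 224, 225, 222, 222, 222, 223, 225, 226, 225, 226, 227, 226, 226, 226, 225, 225, 224, 224, 226, 228, 229, 230, 229, 229, 228, 229, 229, 227, 228, 226, 227, 229, 229, 230, 229, 225, 227, 225, 224, 224, 227, 229, 228, 228, 227, 226, 225, 224, 224, 225, 228, 228, 228, 224, 225, 225, 227, 227, 224, 224, 222, 221, 225, 223, 223, 223, 222, 222, 222, 222, 224, 225, 225, 227, 211, 138, 93, 91, 94, 96, 107, 143, 177, 199, 209, 207, 205, 202, 203, 199, 196, 181, 155, 227, 248, 248, 248, 247, 196, 99, 74, 73, 74, 67]
100 [71, 75, 79, 109, 217, 248, 248
[... 1399 characters left out ...]
 83, 76, 83, 180, 243, 249, 249, 249, 228, 174, 191, 207, 209, 212, 211, 213, 215, 208, 189, 166, 130, 103, 101, 104, 101, 103, 194, 232, 246, 250, 250, 250, 250, 250, 249, 250, 250, 250, 250, 250, 250, 250, 250, 250, 250, 250, 250, 250, 250, 250, 250, 250, 250, 250, 250, 250, 250, 250, 250, 250, 250, 250, 250, 251, 250, 250, 250, 250, 250, 250, 251, 250, 250, 250, 250, 251, 250, 250, 251, 250, 250, 250, 250, 250, 250, 250, 250, 251, 250, 250, 250, 250, 250, 250, 250, 250, 250, 250, 250, 250, 250, 250, 250, 250, 250, 249, 250, 250, 250, 250, 249, 225, 103, 105, 106, 104, 100, 146, 176, 197, 218, 216, 214, 212, 209, 207, 203, 183, 186, 231, 249, 249, 249, 244, 191, 83, 83, 77, 80, 76, 82, 76]
```

View pics/w9.png

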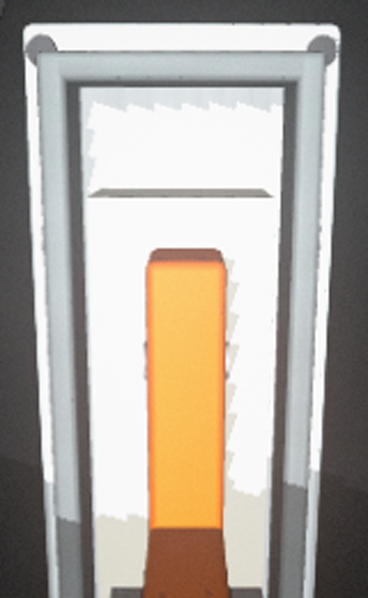

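```bash
python3 - <<'E'
from h import *
s=ctrl.read_state();T=T_of(s)
im=ctrl.grab_frame("wrist")[:,:,1].astype(int)
for v in range(118,132): print(v,im[v,285:352:6])
for v in (124.5,125.5,126.5):
    P=unproj("wrist",[(318.5,v)],.054,s)[0]
    P2=unproj("wrist",[(318.5,v)],.054+.0009,s)[0]
    print(v,T[:3,:3].T@(P-T[:3,3])*1e3,T[:3,:3].T@(P2-T[:3,3])*1e3)
E
```

```text
118 [250 251 251 251 251 251 251 251 251 251 251 251]
119 [250 250 251 251 251 251 251 251 251 251 251 251]
120 [251 251 251 251 251 251 251 251 251 251 251 251]
121 [250 250 251 251 251 251 251 251 251 250 251 251]
122 [175 174 170 171 169 171 168 171 170 169 171 198]
123 [154 156 159 158 161 162 161 159 160 159 158 160]
124 [156 155 157 160 161 160 162 162 158 157 159 154]
125 [156 156 146 160 159 162 163 161 161 144 157 159]
126 [250 250 251 251 251 251 251 251 251 251 240 239]
127 [251 250 251 251 251 250 251 251 251 251 250 251]
128 [251 251 250 251 251 251 251 251 251 251 251 251]
129 [251 250 251 251 251 251 251 251 251 251 251 251]
130 [251 251 251 251 251 251 251 251 251 251 251 251]
131 [250 250 251 251 251 251 251 251 251 251 251 251]
124.5 [ 6.86267357e+01 -4.31946103e-02  4.32716156e+01] [ 6.86830382e+01 -3.88624274e-02  4.23715911e+01]
125.5 [ 6.81952243e+01 -4.38651190e-02  4.32718130e+01] [ 6.82536091e+01 -3.95297005e-02  4.23717876e+01]
126.5 [ 6.77631774e+01 -4.45373003e-02  4.32720107e+01] [ 6.78236471e+01 -4.01986381e-02  4.23719843e+01]
```

```bash
python3 - <<'E'
from h import *
s=ctrl.read_state();T=T_of(s)
c=ctrl.calibration("wrist");print(c["cx"],c["T_tool_cam"].round(5).tolist())
K,d,E=cam("wrist",s)
p=cv2.undistortPoints(np.array([[[318.5,125.5]]]),K,d);print(p)
P=unproj("wrist",[(318.5,125.5)],.054,s)[0];print(P, np.linalg.inv(E)@np.r_[P,1], T[:3,:3].T@(P-T[:3,3]))
print(proj("wrist",[P],s))
E
```

```text
320.6518478391718 [[-9e-05, 0.94807, 0.31807, 0.08029], [1.0, 0.00017, -0.00024, 0.00085], [-0.00028, 0.31807, -0.94807, -0.14324], [0.0, 0.0, 0.0, 1.0]]
[[[-0.00525553 -0.26485572]]]
[ 0.43501186 -0.16512487  0.054     ] [-9.49117438e-04 -4.78313248e-02  1.80593893e-01  1.00000000e+00] [ 6.82004196e-02 -4.34793360e-05  4.31917252e-02]
[[318.5 125.5]]
```

```bash
for i in 1 2; do python3 - <<'E'
from h import *
for i in range(2):
    c=ctrl.calibration("wrist");print((c["T_tool_cam"][:3,3]*1e3).round(3))
print((ctrl.calibration("top")["extrinsics"][:3,3]*1e3).round(3))
ctrl.read_state(); 
c=ctrl.calibration("wrist");print((c["T_tool_cam"][:3,3]*1e3).round(3), c["T_tool_cam"][:3,:3].round(5).tolist())
E
done
```

```text
[  80.294    0.855 -143.237]
[  80.294    0.855 -143.237]
[ 329.649  -13.623 1523.251]
[  80.294    0.855 -143.237] [[-9e-05, 0.94807, 0.31807], [1.0, 0.00017, -0.00024], [-0.00028, 0.31807, -0.94807]]
[  80.294    0.855 -143.237]
[  80.294    0.855 -143.237]
[ 329.649  -13.623 1523.251]
[  80.294    0.855 -143.237] [[-9e-05, 0.94807, 0.31807], [1.0, 0.00017, -0.00024], [-0.00028, 0.31807, -0.94807]]
```

```bash
python3 - <<'E'
from h import *
from scipy.optimize import least_squares
s=ctrl.read_state();T=T_of(s)
im=ctrl.grab_frame("wrist")[:,:,::-1];cv2.imwrite("pics/w10.png",im)
print(s["tcp_pos"],[ (v,im[v,315:328].mean(0).round().astype(int).tolist()) for v in (147,148,149,153,154,155,268,269,270,412,413,438,439,440)])
Q=np.array([[.062,.014],[.062,-.004],[.02,-.004],[-.02,-.034],[-.062,-.004]]);r=np.array([147.6,154.3,269.2,413,439.6])
def f(p):
    dx,dz=p; a=np.c_[Q[:,0]+dx,np.full(5,.001),Q[:,1]+dz,np.ones(5)]
    return proj("wrist",(a@T.T)[:,:3],s)[:,1]-r
o=least_squares(f,[0,0]);print(o.x,o.fun)
# lateral of the comb bar: edges per row
hsv=cv2.cvtColor(im,cv2.COLOR_BGR2HSV)
m=((hsv[:,:,0]<30)&(hsv[:,:,1]>130)&(hsv[:,:,2]>80))
for v in (170,200,230,255,425,435):
    c=np.where(m[v,285:355])[0]+285;u=(c[0]+c[-1])/2
    z=T[2,3]+.004-o.x[1]
    P=unproj("wrist",[(u,v)],z,s)[0];print(v,c[0],c[-1],(T[:3,:3].T@(P-T[:3,3])*1e3).round(2))
# strip edges lateral
g=im[:,:,1].astype(float)
for v in (130,135,140,145,160,180,200,220):
    row=g[v]
    L=[u for u in range(262,300) if row[u]<150<=row[u+1]]; Rr=[u for u in range(340,375) if row[u]>=150>row[u+1]]
    if not L or not Rr: continue
    l=L[-1]+(150-row[L[-1]])/(row[L[-1]+1]-row[L[-1]]);rr=Rr[0]+(row[Rr[0]]-150)/(row[Rr[0]]-row[Rr[0]+1])
    P=unproj("wrist",[(l,v),(rr,v)],.054,s);q=(P-T[:3,3])@T[:3,:3]*1e3;print(v,round(l,1),round(rr,1),q[:,:2].round(2).tolist(),q.mean(0).round(2))
E
```

```text
[ 0.4555606  -0.23014002  0.09721578] [(147, [242, 242, 244]), (148, [105, 117, 161]), (149, [105, 118, 162]), (153, [102, 129, 204]), (154, [102, 153, 246]), (155, [103, 171, 252]), (268, [70, 168, 246]), (269, [64, 122, 200]), (270, [61, 86, 144]), (412, [6, 87, 190]), (413, [6, 83, 179]), (438, [5, 91, 198]), (439, [23, 70, 148]), (440, [40, 42, 49])]
[-0.00028864  0.00089123] [ 0.32037296 -0.06944949 -0.47094793  0.42266883 -0.26755253]
170 304 337 [56.35  0.84 -3.13]
200 304 337 [45.81  0.84 -3.12]
230 305 336 [34.78  0.84 -3.12]
255 305 336 [25.17  0.83 -3.12]
425 307 334 [-54.11   0.82  -3.09]
435 307 334 [-59.8    0.81  -3.09]
130 275.5 361.9 [[66.29, -19.08], [66.28, 19.17]] [6.629e+01 4.000e-02 4.319e+01]
135 275.7 361.7 [[64.12, -19.07], [64.1, 19.14]] [6.411e+01 3.000e-02 4.319e+01]
140 276.1 361.7 [[61.92, -18.95], [61.91, 19.19]] [61.92  0.12 43.19]
145 276.1 361.6 [[59.72, -19.02], [59.71, 19.23]] [59.71  0.11 43.19]
160 276.4 360.9 [[53.01, -19.08], [53.0, 19.1]] [5.30e+01 1.00e-02 4.32e+01]
180 277.3 360.5 [[43.85, -18.98], [43.84, 19.19]] [43.84  0.11 43.2 ]
200 277.7 359.7 [[34.42, -19.11], [34.41, 19.1]] [34.41 -0.   43.2 ]
220 278.5 359.2 [[24.7, -19.03], [24.69, 19.15]] [24.7   0.06 43.21]
```

```bash
python3 - <<'E'
from h import *
import pickle
s=pickle.load(open("s2.pkl","rb"));T=T_of(s);im=cv2.imread("pics/w2.png")[:,:,1].astype(int)
for v in range(102,112): print(v,im[v,300:356:5])
P=unproj("wrist",[(326,106),(326,107),(326,108),(326,109),(325.7,144.9),(326,170.5),(325.9,195.7),(325.4,219.9),(325.6,242.8)],.054,s)
print(((P-T[:3,3])@T[:3,:3]*1e3).round(2))
E
```

```text
102 [243 254 254 254 254 254 254 254 254 254 254 122]
103 [243 254 254 254 254 254 254 254 254 254 254 125]
104 [242 254 254 254 254 254 254 254 254 254 254 123]
105 [251 254 254 254 254 254 254 254 254 254 254 126]
106 [252 254 254 254 254 254 251 251 251 252 254 124]
107 [253 237 235 239 239 236 226 227 228 228 254 123]
108 [253 250 251 251 251 251 251 251 251 250 254 128]
109 [248 254 254 254 254 254 254 254 254 254 254 125]
110 [244 254 254 254 254 254 254 254 254 254 254 126]
111 [243 254 254 254 254 254 254 254 254 254 254 125]
[[ 73.8    4.95 177.23]
 [ 73.08   4.95 177.23]
 [ 72.35   4.95 177.23]
 [ 71.62   4.95 177.23]
 [ 44.94   4.82 177.23]
 [ 25.13   5.12 177.22]
 [  4.94   5.12 177.22]
 [-15.18   4.79 177.22]
 [-34.94   5.03 177.21]]
```

Emit:
{"name": "servo_tool", "arguments": {
  "increments": [
    {"tx":0.05,"ty":-0.06,"tz":0.1,"rx":0,"ry":0,"rz":0,"grip":0},
    {"tx":0,"ty":0,"tz":0.2,"rx":0,"ry":0,"rz":0,"grip":0},
    {"tx":0,"ty":0,"tz":0.2,"rx":0,"ry":0,"rz":0,"grip":0},
    {"tx":0,"ty":0,"tz":0.1,"rx":0,"ry":0,"rz":0,"grip":0},
    {"tx":0,"ty":0,"tz":0.1,"rx":0,"ry":0,"rz":0,"grip":0},
    {"tx":0,"ty":0,"tz":0.1,"rx":0,"ry":0,"rz":0,"grip":0},
    {"tx":0,"ty":0,"tz":0.1,"rx":0,"ry":0,"rz":0,"grip":0},
    {"tx":0,"ty":0,"tz":0,"rx":0,"ry":0,"rz":0,"grip":0},
    {"tx":0,"ty":0,"tz":0,"rx":0,"ry":0,"rz":0,"grip":0}
  ]
}}

```text
time_s: 12.05
tcp_pos: [0.4547, -0.2298, 0.088]
tcp_rot: [0.591, 0.807, -0.0, -0.0]
contact_force: [-0.5, -0.0, -2.1]
opening: 0.134
```

```bash
cat > st.py <<'E'
from h import *
for i in range(2):
    s=ctrl.read_state();T=T_of(s)
    print(round(s["time_s"],2),T[:3,3].round(4),T[:2,2].round(4),"F",s["contact_force"].round(2),"M",s["moment"].round(2),"op",round(s["opening"],3))
    if i==0: im=ctrl.grab_frame("wrist")[:,:,::-1]
import time;cv2.imwrite("pics/w_%.2f.png"%s["time_s"],im)
g=im[:,:,1].astype(float)
# strip relative to comb in tool frame (comb at x -0.29,y .83)
for v in (140,160,180,200):
    row=g[v]
    L=[u for u in range(262,300) if row[u]<150<=row[u+1]]; Rr=[u for u in range(340,375) if row[u]>=150>row[u+1]]
    if not L or not Rr: continue
    P=unproj("wrist",[((L[-1]+Rr[0]+1)/2,v)],.054,s);q=(P-T[:3,3])@T[:3,:3]*1e3;print(v,L[-1],Rr[0],"strip-comb y",(q[0,1]-.83).round(2))
col=g[105:150,300:340].mean(1);d=[v+105 for v in range(len(col)) if col[v]<200];print("band",d)
if d:
    P=unproj("wrist",[(319,d[-1]+.5)],.054,s);q=(P-T[:3,3])@T[:3,:3]*1e3;print("strip-comb x",(q[0,0]-68+.29).round(2))
E
python3 st.py
```

```text
12.05 [ 0.4547 -0.2298  0.088 ] [-0.0001 -0.0001] F [-0.51 -0.04 -2.08] M [-0.05 -0.01  0.03] op 0.134
12.1 [ 0.4547 -0.2297  0.088 ] [ 0. -0.] F [ 0.2  -0.18  0.13] M [-0.01  0.   -0.05] op 0.133
140 275 364 strip-comb y -0.2
160 276 363 strip-comb y -0.21
180 276 363 strip-comb y -0.21
200 277 362 strip-comb y -0.22
band [124, 125, 126, 127, 128, 148, 149]
strip-comb x -8.91
```

Emit:
{"name": "servo_tool", "arguments": {
  "increments": [
    {"tx":0,"ty":0,"tz":0.1,"rx":0,"ry":0,"rz":0,"grip":0},
    {"tx":0,"ty":0,"tz":0.1,"rx":0,"ry":0,"rz":0,"grip":0},
    {"tx":0,"ty":0,"tz":0.1,"rx":0,"ry":0,"rz":0,"grip":0},
    {"tx":0,"ty":0,"tz":0,"rx":0,"ry":0,"rz":0,"grip":0},
    {"tx":0,"ty":0,"tz":0,"rx":0,"ry":0,"rz":0,"grip":0}
  ]
}}

```text
time_s: 12.6
tcp_pos: [0.4547, -0.2297, 0.085]
tcp_rot: [0.591, 0.807, -0.0, -0.0]
contact_force: [0.3, 0.2, -0.9]
opening: 0.131
```

```bash
sed -i 's/105:150,300/105:145,300/' st.py; python3 st.py
```

```text
12.6 [ 0.4547 -0.2297  0.085 ] [-0.0001  0.    ] F [ 0.29  0.17 -0.92] M [ 0.05 -0.    0.01] op 0.131
12.65 [ 0.4547 -0.2298  0.085 ] [ 0.     -0.0001] F [ 0.67 -0.35 -0.26] M [-0.01 -0.   -0.01] op 0.132
140 275 365 strip-comb y 0.01
160 275 364 strip-comb y -0.2
180 276 363 strip-comb y -0.21
200 276 362 strip-comb y -0.43
band [125, 126, 127, 128, 129]
strip-comb x -0.34
```

Emit:
{"name": "servo_tool", "arguments": {
  "increments": [
    {"tx":-0.02,"ty":-0.02,"tz":0.1,"rx":0,"ry":0,"rz":0,"grip":0},
    {"tx":0,"ty":0,"tz":0.2,"rx":0,"ry":0,"rz":0,"grip":0},
    {"tx":0,"ty":0,"tz":0.2,"rx":0,"ry":0,"rz":0,"grip":0},
    {"tx":0,"ty":0,"tz":0.2,"rx":0,"ry":0,"rz":0,"grip":0},
    {"tx":0,"ty":0,"tz":0.2,"rx":0,"ry":0,"rz":0,"grip":0},
    {"tx":0,"ty":0,"tz":0.2,"rx":0,"ry":0,"rz":0,"grip":0},
    {"tx":0,"ty":0,"tz":0.1,"rx":0,"ry":0,"rz":0,"grip":0},
    {"tx":0,"ty":0,"tz":0.1,"rx":0,"ry":0,"rz":0,"grip":0},
    {"tx":0,"ty":0,"tz":0,"rx":0,"ry":0,"rz":0,"grip":0},
    {"tx":0,"ty":0,"tz":0,"rx":0,"ry":0,"rz":0,"grip":0}
  ]
}}

```text
time_s: 13.65
tcp_pos: [0.4546, -0.23, 0.072]
tcp_rot: [0.591, 0.807, -0.0, 0.0]
contact_force: [0.2, -0.4, -1.2]
opening: 0.132
```

```bash
python3 st.py; python3 - <<'E'
from h import *
im=ctrl.grab_frame("side")[:,:,::-1]
cv2.imwrite("pics/s11.png",cv2.resize(im[200:290,310:430],None,fx=6,fy=6,interpolation=cv2.INTER_CUBIC))
E
```

```text
13.65 [ 0.4546 -0.23    0.072 ] [ 0. -0.] F [ 0.23 -0.43 -1.22] M [ 0.03 -0.01  0.03] op 0.132
13.7 [ 0.4546 -0.23    0.0721] [ 0.0001 -0.0001] F [ 0.69  0.69 -1.2 ] M [-0.07  0.02  0.03] op 0.133
140 272 368 strip-comb y 0.01
160 273 367 strip-comb y 0.01
180 273 366 strip-comb y -0.19
200 274 365 strip-comb y -0.2
band [126, 127, 128, 129, 130, 131]
strip-comb x -0.13
```

View pics/s11.png

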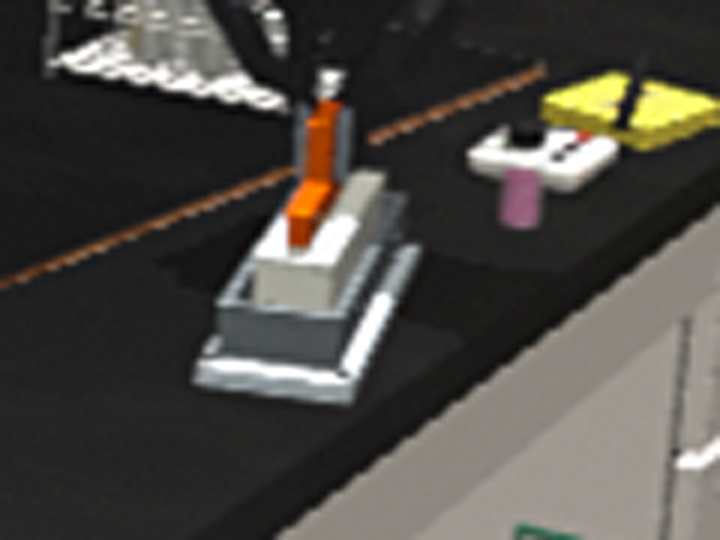

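Emit:
{"name": "servo_tool", "arguments": {
  "increments": [
    {"tx":0,"ty":0,"tz":0.1,"rx":0,"ry":0,"rz":0,"grip":0},
    {"tx":0,"ty":0,"tz":0.1,"rx":0,"ry":0,"rz":0,"grip":0},
    {"tx":0,"ty":0,"tz":0.1,"rx":0,"ry":0,"rz":0,"grip":0},
    {"tx":0,"ty":0,"tz":0,"rx":0,"ry":0,"rz":0,"grip":0},
    {"tx":0,"ty":0,"tz":0,"rx":0,"ry":0,"rz":0,"grip":0}
  ]
}}

```text
time_s: 14.25
tcp_pos: [0.4546, -0.23, 0.069]
tcp_rot: [0.591, 0.807, -0.0, -0.0]
contact_force: [0.3, -0.1, -1.6]
opening: 0.131
```

```bash
python3 st.py
```

```text
14.25 [ 0.4546 -0.23    0.069 ] [-0.0001  0.    ] F [ 0.31 -0.09 -1.58] M [-0.01  0.03 -0.  ] op 0.131
14.3 [ 0.4546 -0.23    0.069 ] [-0. -0.] F [ 0.27  0.96 -0.85] M [-0.02 -0.02  0.05] op 0.134
140 271 369 strip-comb y 0.01
160 272 368 strip-comb y 0.01
180 273 367 strip-comb y 0.01
200 273 366 strip-comb y -0.19
band [127, 128, 129, 130, 131, 132]
strip-comb x -0.26
```

Emit:
{"name": "servo_tool", "arguments": {
  "increments": [
    {"tx":0,"ty":0,"tz":0.05,"rx":0,"ry":0,"rz":0,"grip":0},
    {"tx":0,"ty":0,"tz":0.05,"rx":0,"ry":0,"rz":0,"grip":0},
    {"tx":0,"ty":0,"tz":0,"rx":0,"ry":0,"rz":0,"grip":0},
    {"tx":0,"ty":0,"tz":0,"rx":0,"ry":0,"rz":0,"grip":0},
    {"tx":0,"ty":0,"tz":0,"rx":0,"ry":0,"rz":0,"grip":0}
  ]
}}

```text
time_s: 14.8
tcp_pos: [0.4547, -0.2301, 0.0682]
tcp_rot: [0.591, 0.807, -0.0, 0.0]
contact_force: [-0.6, 1.3, 3.4]
opening: 0.135
```

```bash
python3 st.py
```

```text
14.8 [ 0.4547 -0.2301  0.0682] [ 0.0002 -0.0002] F [-0.64  1.3   3.42] M [0.04 0.26 0.02] op 0.135
14.85 [ 0.4547 -0.23    0.0681] [ 0.0002 -0.0002] F [-0.43  0.11  1.43] M [ 0.11  0.21 -0.01] op 0.133
140 271 369 strip-comb y 0.01
160 272 368 strip-comb y 0.01
180 272 367 strip-comb y -0.19
200 273 366 strip-comb y -0.19
band [127, 128, 129, 130, 131, 132]
strip-comb x -0.19
```

Emit:
{"name": "servo_tool", "arguments": {
  "increments": [
    {"tx":0,"ty":0,"tz":0.05,"rx":0,"ry":0,"rz":0,"grip":0},
    {"tx":0,"ty":0,"tz":0,"rx":0,"ry":0,"rz":0,"grip":0},
    {"tx":0,"ty":0,"tz":0,"rx":0,"ry":0,"rz":0,"grip":0}
  ]
}}

```text
time_s: 15.15
tcp_pos: [0.4546, -0.2301, 0.0675]
tcp_rot: [0.591, 0.807, -0.0, 0.0]
contact_force: [-0.5, -0.2, 3.5]
opening: 0.134
```

```bash
python3 st.py
```

```text
15.15 [ 0.4546 -0.2301  0.0675] [ 0.0001 -0.0001] F [-0.46 -0.24  3.47] M [ 0.01  0.2  -0.02] op 0.134
15.2 [ 0.4547 -0.23    0.0675] [ 0.0001 -0.0001] F [-0.55  0.23  3.05] M [-0.01  0.21  0.04] op 0.133
140 271 369 strip-comb y 0.01
160 272 368 strip-comb y 0.01
180 272 367 strip-comb y -0.19
200 273 366 strip-comb y -0.19
band [127, 128, 129, 130, 131, 132]
strip-comb x -0.14
```

Emit:
{"name": "servo_tool", "arguments": {
  "increments": [
    {"tx":0,"ty":0,"tz":0,"rx":0,"ry":0,"rz":0,"grip":0.2},
    {"tx":0,"ty":0,"tz":0,"rx":0,"ry":0,"rz":0,"grip":0.25},
    {"tx":0,"ty":0,"tz":0,"rx":0,"ry":0,"rz":0,"grip":0.3},
    {"tx":0,"ty":0,"tz":0,"rx":0,"ry":0,"rz":0,"grip":0.4},
    {"tx":0,"ty":0,"tz":0,"rx":0,"ry":0,"rz":0,"grip":0.5},
    {"tx":0,"ty":0,"tz":0,"rx":0,"ry":0,"rz":0,"grip":0.5},
    {"tx":0,"ty":0,"tz":0,"rx":0,"ry":0,"rz":0,"grip":0.5}
  ]
}}

```text
time_s: 15.9
tcp_pos: [0.4546, -0.23, 0.0675]
tcp_rot: [0.591, 0.807, -0.0, 0.0]
contact_force: [0.4, -0.1, -0.5]
opening: 0.501
```

```bash
python3 st.py; ls -t pics|head -1
```

```text
15.9 [ 0.4546 -0.23    0.0675] [-0. -0.] F [ 0.37 -0.11 -0.5 ] M [-0.02  0.06 -0.04] op 0.501
15.95 [ 0.4546 -0.23    0.0675] [ 0. -0.] F [-0.51 -0.03  0.48] M [ 0.04 -0.03 -0.02] op 0.504
140 271 369 strip-comb y 0.01
160 272 368 strip-comb y 0.01
180 272 367 strip-comb y -0.19
200 273 367 strip-comb y 0.01
band [127, 128, 129, 130, 131, 132]
strip-comb x -0.13
w_15.95.png
```

View pics/w_15.95.png

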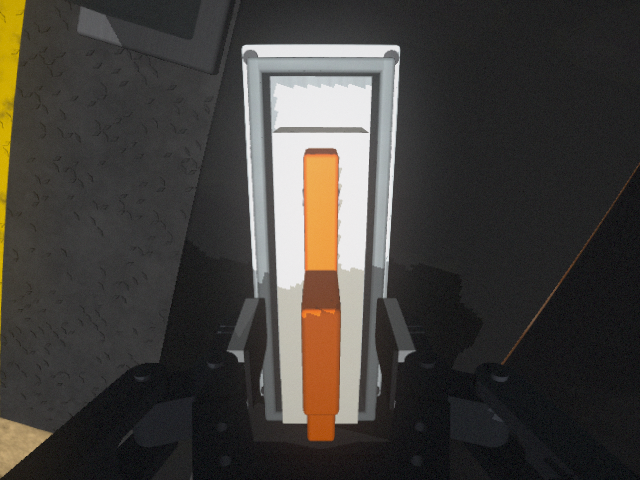

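Emit:
{"name": "servo_tool", "arguments": {
  "increments": [
    {"tx":0,"ty":0,"tz":-0.5,"rx":0,"ry":0,"rz":0,"grip":0.5},
    {"tx":0,"ty":0,"tz":-1,"rx":0,"ry":0,"rz":0,"grip":0.5},
    {"tx":0,"ty":0,"tz":-1.5,"rx":0,"ry":0,"rz":0,"grip":0.5},
    {"tx":0,"ty":0,"tz":-2,"rx":0,"ry":0,"rz":0,"grip":0.5},
    {"tx":0,"ty":0,"tz":-3,"rx":0,"ry":0,"rz":0,"grip":0.5},
    {"tx":0,"ty":0,"tz":-3,"rx":0,"ry":0,"rz":0,"grip":0.5},
    {"tx":0,"ty":0,"tz":-3,"rx":0,"ry":0,"rz":0,"grip":0.5},
    {"tx":0,"ty":0,"tz":-2,"rx":0,"ry":0,"rz":0,"grip":0.5},
    {"tx":0,"ty":0,"tz":0,"rx":0,"ry":0,"rz":0,"grip":0.5},
    {"tx":0,"ty":0,"tz":0,"rx":0,"ry":0,"rz":0,"grip":0.5}
  ]
}}

```text
time_s: 16.95
tcp_pos: [0.4547, -0.23, 0.2282]
tcp_rot: [0.591, 0.807, -0.0, 0.001]
contact_force: [0.1, -0.2, -0.0]
opening: 0.5
```

```bash
python3 - <<'E'
from h import *
s=ctrl.read_state();print(s["tcp_pos"],s["contact_force"])
cv2.imwrite("pics/w12.png",ctrl.grab_frame("wrist")[:,:,::-1])
im=ctrl.grab_frame("side")[:,:,::-1]
cv2.imwrite("pics/s12.png",cv2.resize(im[200:290,270:430],None,fx=5,fy=5,interpolation=cv2.INTER_CUBIC))
E
```

```text
[ 0.45465322 -0.23003348  0.22816099] [ 0.11412215 -0.22254592 -0.04591626]
```

View pics/w12.png

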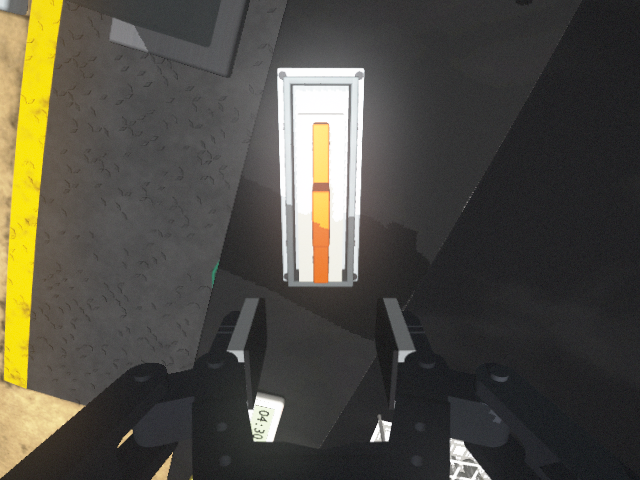

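View pics/s12.png

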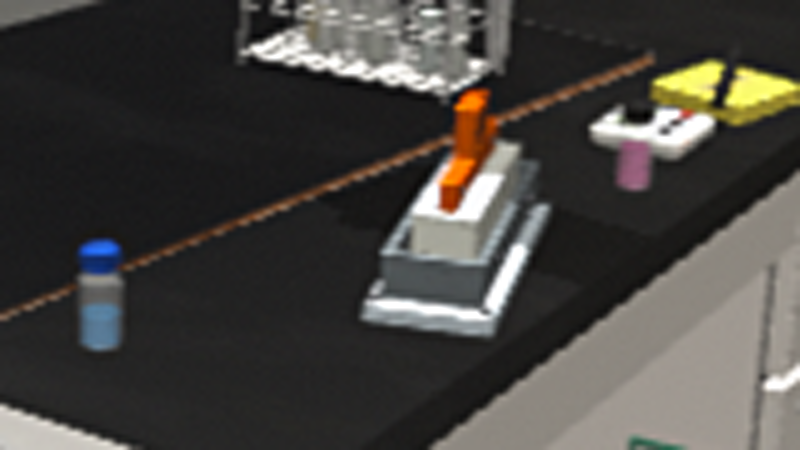

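The comb sits on the strip: its bar runs from about (321,123) to (321,284) in the wrist view. In the side view it lies flush with no gap, both vials and the timer are in place, and the gripper is clear. I'm handing in now.

```bash
python3 - <<'E'
from bench import ctrl
print(ctrl.finish_job())
E
```

```text
the job is handed in; nothing more can be done
None
```

The comb is parked in the station: all five teeth are in their slots, the bar is home on the strip, and the gripper has let go and backed off. I handed the job in at about 17 s.

- **Insertion:** I gripped the tab at 50 N, lifted the comb out of the stand and carried it over. I lined it up by measuring the strip against the comb in the wrist picture. The teeth went into the slots with no contact force beyond sensor noise.
- **Seating:** The bar met the strip with the tool at 68.2 mm, exactly the predicted height. I pressed it about 0.7 mm further. The highest force I read while it was on the strip was about 3.5 N, against the 20 N limit.
- **Last checks:** After release, the wrist and side pictures showed the bar lying flush along the strip. The vials and timer stood where they had been, and the tool read no force. I did not photograph the beaker again, but the arm never worked near it.
- **One disagreement:** The reported wrist-camera calibration changed by about 2.4 mm between the open and the gripped hand. Because of that I relied on the relative position of comb and strip in one picture and on touch, not on the first absolute estimate.

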